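Snap the grease coupler onto its tilted nipple and hold it pressed

ROBOT

A 6-joint arm with a two-finger parallel gripper is mounted at the origin on a cart in front of the work surface, level with it; the furniture and walls round the work are solid. World frame = base frame: x ahead of the robot, y to its left, z up, the work surface at z = 0. Lengths are in mm, angles in rad, forces in N, time in s.
With the tool pointing down it reaches from about 325 to 875 mm from the base axis. Payload 4.4 kg.
Tool frame: the origin (TCP) lies at the very end of the fingers, on their centre line; the grasp point (between the pads) lies 19 mm behind it; z points along the fingers, y is the direction in which the jaws open and shut (so a half turn about z gives the same grasp; the last joint's range is limited). The gripper opens to 85 mm and grips with 20 to 120 N. Pads are 22 mm wide; open, the fingers measure 114 mm over their backs; the gripper's body (76 mm by 85 mm) begins 54 mm behind the grasp point. The pads swing forward as they close: fully open they stand 13 mm farther back than shut.
Start: joints at [-1.44, 0.207, 1.542, -0, 1.393, -0.15], TCP at [159.334, -552.485, 231.282] pointing down, gripper open.
Joint ranges: [-2.73, 2.73], [-0.86, 2.22], [0.23, 2.46], [-1.11, 4.25], [0.08, 2.63], [-2.82, 2.82]. Speed limits (rad/s): [2.79, 2.79, 3.14, 3.14, 3.14, 3.14].

INTERFACE

Orientations are given as a rotation vector (axis times angle).
In Python, from cell import r gives the robot as it stands. The module is installed in compiled form; this text tells all that it offers.
- The arm moves only by the tool carry_out, never from a script. Its argument "steps" is a list of rows, each an object with "travel": the shift along the tool's x, y, z in cm, a list of three; "dr": the turn, a rotation vector about the tool's x, y, z in rad, a list of three; "grip": the finger opening in cm, from 0 to 8.54. In form: [{"travel": [tx, ty, tz], "dr": [rx, ry, rz], "grip": grip}, ...]. A call has 1 to 12 rows; each row is the pose to reach, as a shift and turn from the pose measured when the call began, along the tool's axes at that moment; what a row does not reach only later rows make up. A row lasts 1/12 s, in which the tool goes at most 41.7 mm and 7.16 degrees, less where a joint would pass 70% of its speed; a pose out of reach is approached as far as the arm can. A call with a gripper value outside its range is refused whole. The fingers move at their own pace and stop on an object; "force" is the grip in N (left out, the last holds). Time passes only in rows, so rows that repeat a pose let the fingers close. It gives the time, the measured TCP pose, the force and the opening at its end, in the units of the state.
- r.observe(): the state, without advancing time (a new reading comes with each control period).
- r.capture(name): name is "scene" or "top" or "wrist"; returns the picture (400x640x3 uint8, red, green, blue); there is no depth.
- r.camera_model(name): a dict with "K" (3x3 intrinsics, pixels), "extrinsics" (4x4, takes a point from camera to world coordinates); the wrist camera has in their place "mount" (4x4, takes a point from camera to tool coordinates, whose origin is the TCP and whose axes are the flange's). Camera axes: x right, y up, looking along -z (the intrinsics and any distortion apply to the point x, -y, -z); pixel columns grow to the right and rows downward; lengths in mm; the calibration is good to about 2 mm. A picture is of the moment at which its call begins: read the wrist's pose just before it. camera_model takes no time and is no camera call.
- r.hand_in(): hands the job in, once; it reports no verdict.
Trained networks look in the newest picture that a camera, given by its name, has taken for a name from the list of things; names that differ only in an ending like _2 or _b are one class to them, and where a whole thing is asked for, a point or a joint stands for the part that bears it (a point fixed in the world has none). Each returns a list of dicts, best first, with "p" (0 to 1); they miss things now and then, are a little off and sometimes report something else, mostly with a low value. They report only what shows in the picture. A call takes as long as a camera call. They do not tell look-alikes from the thing itself.
- r.trace(camera, query): "pixels" (400x640 bool, what is visible of it).
- r.spot_point(camera, query): "centre" ([x, y, z] in mm, in world coordinates, good to about 4 mm: a listed point, or the origin of a listed thing).
The state is a dict: "clock": time; "joint_pos": joint angles; "qd": joint speeds; "effort": joint torques, N m; "position": TCP position; "orientation": TCP orientation; "force": force on the tool from outside, world axes, zero at the start; "ft_torque": the same for the moment, N m; "opening": opening from 0.0 (shut) to 1.0 (fully open).
Only numpy, scipy, OpenCV 4.12 (cv2) and the standard library are available. Lean on these libraries where they do the work, as an engineer would, in place of code of your own. Each camera call takes 0.05 s, during which the arm holds its last target. There are 200 camera calls.

TASK

Two bearing blocks stand on the bench, one with a wide and one with a narrow ball-headed grease nipple, and in front of them a wide and a narrow push-on grease coupler. Pick up the wide coupler, press it squarely along the leaning axis of the nipple it matches (the wide one) until it snaps over the ball head and its inner spring is pushed well in; leave the narrow coupler standing where it is. Finish while still gripping the coupler and holding it pressed against its spring; do not let go.

Things in the scene. Friction and masses are not known exactly. Their poses are not given: they have to be found in the camera images.
- coupler_wide: Larger coupler, plain steel, round, 105 mm tall, 0.3 kg, standing on its mouth. Origin: centre of the mouth rim (underside); z up its axis. Skirt 40 mm wide to z=38 mm (mouth flares to 49); grooved grip barrel 34 mm wide from z=44 mm to the top. Inside, the mouth funnels from 32 to 23 mm; four sprung catch balls at z=12 mm ride over the nipple's head (about 6 N) and close behind it.
- coupler_narrow: The narrow coupler, same shape but smaller: 85 mm tall, skirt 26 mm, grip barrel 22 mm in diameter; origin at the centre of its mouth rim, z up. It fits only the narrow nipple; leave it where it stands.
- nipple_wide: Wide grease nipple fixed in its block: steel ball head 20 mm wide on a 13 mm neck. Origin: centre of the ball, about 107 mm above the bench. z points out along its axis, which leans 25 degrees from vertical to the block's front (-x of the block); y is level, the same as the block's y. The neck is free for 28 mm below the ball's centre, then comes a 25 mm hexagon.
- nipple_narrow: The narrow nipple in the other bearing block: ball head 11 mm in diameter on a 7 mm neck, otherwise placed and leaning alike; not used.
- block_wide: Grey pillow block that carries the wide nipple, fixed to the bench: foot 50 x 110 mm (x, y), 70 mm high without the nipple, its front (-x) turned roughly to the robot. Origin: centre of its underside, on the bench.
- block_narrow: The same pillow block with the narrow nipple, fixed to the bench. Origin: centre of its underside.
- piston (a joint): How far the nipple has pushed in the sprung piston inside the wide coupler: 0 m free, 0.010 m at its hard stop. First touched when the ball's centre is 15 mm inside the mouth plane, stopped at 25 mm. After the snap the push felt drops to nothing (the catches pull in), then grows as the spring is compressed: about 5 N at 5 mm, 13 N at the stop. Catches are closed from 19 mm; aim for about 22 mm.
There are look-alikes about, which are no part of the job. Leave any orange, pink or red look-alike of the coupler_narrow alone.

How it is judged (in metres and radians):
On the way, in this order (a step that is already met when the one before it is completed fails the run):
1. the wide coupler is gripped and lifted clear of the bench (height (world z) of coupler_wide above 0.04 m and contact force between the fingers and coupler_wide above 2 N), for 0.2 s.
2. the coupler has snapped over the wide nipple's head (z of nipple_wide in the frame of coupler_wide above 0.018 m and distance between nipple_wide and coupler_wide below 0.03 m and angle between the z axis of coupler_wide and the z axis of nipple_wide, either way round below 0.17 rad), for 0.2 s.
At the end, for the whole second after the job is handed in: Wide coupler snapped over the wide nipple: square within 8 degrees, ball centre 18 mm or more inside the mouth, piston pushed in 4 mm or more, pressed on with 4 N or more; the fingers still grip it, at rest; the narrow coupler still stands upright within 30 mm of its place (value of joint piston above 0.004 m and z of nipple_wide in the frame of coupler_wide above 0.018 m and distance between nipple_wide and coupler_wide below 0.03 m and angle between the z axis of coupler_wide and the z axis of nipple_wide, either way round below 0.14 rad and contact force between coupler_wide and block_wide above 4 N and contact force between the fingers and coupler_wide above 3 N and linear speed of coupler_wide below 0.02 m/s and angle between coupler_narrow's own z axis and vertical below 0.1 rad); the arm keeps its last pose, push and grip.
It fails at once if the narrow coupler is moved by more than 30 mm (distance of coupler_narrow from where it was at the start of the episode above 0.03 m).
It also fails if it takes over 38 s, if anything falls off the work surface, if the arm or the gripper's body presses on something with over 40 N, if the wrist force passes 120 N, or if a joint passes its speed limit or range.

## Working session

There is one attempt and no reset: what is moved stays moved. The work goes in short steps, Python scripts to look and compute and a tool call to move; the robot and the scene stay as the last step left them, time stands still between calls to the robot, and variables do not carry over. Pictures are saved under pics/ and viewed, about 8 in all and at most 12, crops included, and the job is handed in when it is done.

Besides the shell and the picture viewer there is one more tool, called after ">>>" as name(argument=value, ...), one argument or row to a line, values as JSON. carry_out: Moves the arm, as the interface text tells. Its arguments: {"type":"object","properties":{"steps":{"type":"array","items":{"type":"object","properties":{"travel":{"type":"array","items":{"type":"number"}},"dr":{"type":"array","items":{"type":"number"}},"grip":{"type":"number"}}}},"force":{"type":"number"}},"required":["steps"]}

```bash
mkdir -p pics
cat > h.py <<'E'
from cell import r
import numpy as np, cv2
from scipy.spatial.transform import Rotation as R
def save(n,im): cv2.imwrite('pics/'+n+'.png',cv2.cvtColor(im,cv2.COLOR_RGB2BGR))
def proj(cam,P):
    m=r.camera_model(cam); T=np.linalg.inv(np.array(m['extrinsics'])); p=T[:3,:3]@np.array(P,float)+T[:3,3]
    q=np.array(m['K'])@np.array([p[0],-p[1],-p[2]]); return q[:2]/q[2]
def ray(cam,uv):
    m=r.camera_model(cam); T=np.array(m['extrinsics']); d=np.linalg.inv(np.array(m['K']))@[uv[0],uv[1],1]
    return T[:3,3], T[:3,:3]@np.array([d[0],-d[1],-d[2]])
E
python3 - <<'E'
from h import *
a=r.capture('scene');b=r.capture('top')
save('s0',a);save('t0',b)
print(r.camera_model('top').keys())
for c in('scene','top'):
    for q in('coupler_wide','coupler_narrow','nipple_wide','nipple_narrow','block_wide','block_narrow'):
        print(c,q,[(round(d['p'],2),np.round(d['centre']).tolist(),proj(c,d['centre']).round().tolist()) for d in r.spot_point(c,q)])
print(r.observe())
E
```

```text
dict_keys(['K', 'extrinsics'])
scene coupler_wide [(0.61, [437.0, 84.0, -0.0], [326.0, 270.0])]
scene coupler_narrow [(0.82, [420.0, -29.0, -3.0], [358.0, 245.0]), (0.69, [446.0, -105.0, 2.0], [362.0, 224.0]), (0.59, [354.0, -58.0, -2.0], [394.0, 247.0]), (0.58, [464.0, -172.0, -2.0], [366.0, 211.0]), (0.49, [383.0, -168.0, -0.0], [398.0, 219.0])]
scene nipple_wide [(0.67, [572.0, -158.0, 107.0], [323.0, 162.0])]
scene nipple_narrow [(0.72, [597.0, 134.0, 109.0], [237.0, 211.0])]
scene block_wide [(0.77, [584.0, -149.0, -2.0], [317.0, 204.0])]
scene block_narrow [(0.92, [612.0, 134.0, 0.0], [235.0, 258.0])]
top coupler_wide [(0.57, [440.0, 86.0, -2.0], [291.0, 220.0]), (0.47, [588.0, -156.0, -1.0], [401.0, 150.0])]
top coupler_narrow [(0.67, [381.0, -165.0, 0.0], [408.0, 245.0]), (0.66, [469.0, -170.0, 0.0], [409.0, 204.0]), (0.5, [448.0, -103.0, -2.0], [378.0, 214.0]), (0.5, [417.0, -27.0, -1.0], [343.0, 229.0]), (0.48, [350.0, -64.0, 2.0], [361.0, 261.0])]
top nipple_wide [(0.48, [575.0, -155.0, 103.0], [408.0, 147.0])]
top nipple_narrow [(0.66, [597.0, 134.0, 106.0], [261.0, 138.0])]
top block_wide [(0.85, [584.0, -155.0, -1.0], [400.0, 152.0])]
top block_narrow [(0.84, [613.0, 131.0, 3.0], [269.0, 141.0])]
{'clock': 0.7, 'joint_pos': array([-1.44050449e+00,  2.06548305e-01,  1.54148323e+00,  2.39684380e-05,
        1.39354832e+00, -1.50492407e-01]), 'qd': array([-0.00109217, -0.00185782,  0.00140491,  0.00058428,  0.00023246,
       -0.00062302]), 'effort': array([-2.07118137e-03, -3.82922351e+01, -2.91897672e+01, -3.93841074e-04,
        8.12214384e-04,  1.42087839e-05]), 'position': array([ 159.33825073, -552.48081685,  231.31902851]), 'orientation': array([3.11067118e+00, 4.39599026e-01, 3.68545900e-05]), 'force': array([-0.58087915, -0.28400055, -0.79242038]), 'ft_torque': array([ 0.03390662,  0.05064161, -0.00581743]), 'opening': 0.9997370879339996}
```

View pics/s0.png

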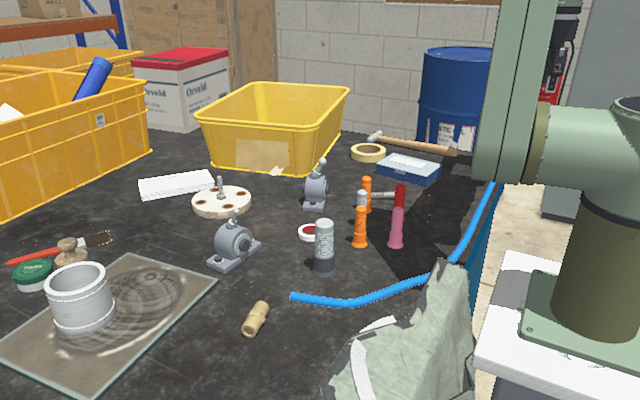

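View pics/t0.png

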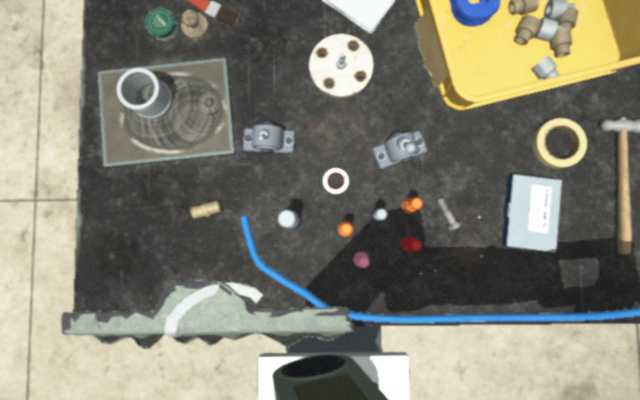

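The scene view shows the wide coupler at about (324,247). The steel narrow coupler is at (362,205), behind the orange and red look-alikes. The wide nipple sits on the block at (315,190). In the top view the wide coupler is at (288,218) and the wide block at (400,148), turned about 23°.

Run:
```python
from h import *
m=r.camera_model('wrist');print(np.round(m['mount'],2),m['K'])
T=R.from_rotvec(r.observe()['orientation']).as_matrix();p=r.observe()['position']
tr=lambda t:(T.T@(np.array(t)-p)).round(1)
print(T.round(3),tr([480,-130,290]))
for c,q in (('top','block_wide'),('scene','coupler_wide'),('top','coupler_wide')):
    for d in r.trace(c,q)[:1]:
        M=d['pixels'].astype(np.uint8); print(c,q,d['p'],M.sum(),cv2.boundingRect(M),cv2.minAreaRect(cv2.findNonZero(M)))
```

```text
[[  -0.      0.96    0.28   70.36]
 [   1.      0.     -0.      1.12]
 [  -0.      0.28   -0.96 -142.89]
 [   0.      0.      0.      1.  ]] [[358.1439714    0.         315.23338849]
 [  0.         358.1439714  196.74356801]
 [  0.           0.           1.        ]]
[[ 0.961  0.277  0.   ]
 [ 0.277 -0.961 -0.   ]
 [ 0.     0.    -1.   ]] [ 425.2 -317.1  -58.7]
top block_wide 0.73 1311 (373, 131, 54, 38) ((398.9000244140625, 147.70001220703125), (30.990318298339844, 51.22889709472656), 71.56504821777344)
scene coupler_wide 0.66 1074 (311, 219, 24, 58) ((322.5, 247.5), (57.0, 23.0), 90.0)
top coupler_wide 0.59 426 (279, 209, 24, 22) ((290.5, 219.5), (21.0, 23.0), 90.0)
```

>>> carry_out(
  steps=[
    {"travel": [44,-40.6,-4],"dr": [0,0,0],"grip": 8.5},
    {"travel": [44,-40.6,-4],"dr": [0,0,0],"grip": 8.5},
    {"travel": [44,-40.6,-4],"dr": [0,0,0],"grip": 8.5},
    {"travel": [44,-40.6,-4],"dr": [0,0,0],"grip": 8.5},
    {"travel": [44,-40.6,-4],"dr": [0,0,0],"grip": 8.5},
    {"travel": [44,-40.6,-4],"dr": [0,0,0],"grip": 8.5},
    {"travel": [44,-40.6,-4],"dr": [0,0,0],"grip": 8.5},
    {"travel": [44,-40.6,-4],"dr": [0,0,0],"grip": 8.5},
    {"travel": [44,-40.6,-4],"dr": [0,0,0],"grip": 8.5},
    {"travel": [44,-40.6,-4],"dr": [0,0,0],"grip": 8.5},
    {"travel": [44,-40.6,-4],"dr": [0,0,0],"grip": 8.5},
    {"travel": [44,-40.6,-4],"dr": [0,0,0],"grip": 8.5},
  ],
)

```text
clock: 1.85
position: [418.6, -123.9, 265.2]
orientation: [3.11, 0.439, 0.002]
force: [1.2, -0.4, -0.4]
opening: 0.997
```

>>> carry_out(
  steps=[
    {"travel": [7.2,-6.6,-0.5],"dr": [0,0,0],"grip": 8.5},
    {"travel": [7.2,-6.6,-0.5],"dr": [0,0,0],"grip": 8.5},
    {"travel": [7.2,-6.6,-0.5],"dr": [0,0,0],"grip": 8.5},
    {"travel": [7.2,-6.6,-0.5],"dr": [0,0,0],"grip": 8.5},
    {"travel": [7.2,-6.6,-0.5],"dr": [0,0,0],"grip": 8.5},
  ],
)

```text
clock: 2.27
position: [469.6, -39.8, 270.2]
orientation: [3.109, 0.443, 0.001]
force: [0.0, 0.2, 0.0]
opening: 0.989
```

```bash
cat >> h.py <<'E'
_em=r.camera_model
def wristT(s=None):
    s=s or r.observe(); T=np.eye(4);T[:3,:3]=R.from_rotvec(s['orientation']).as_matrix();T[:3,3]=s['position']
    return T@np.array(_em('wrist')['mount'])
def wproj(W,P):
    T=np.linalg.inv(W);p=T[:3,:3]@np.array(P,float)+T[:3,3];q=np.array(_em('wrist')['K'])@np.array([p[0],-p[1],-p[2]]);return q[:2]/q[2]
E
python3 - <<'E'
from h import *
s=r.observe();W=wristT(s);im=r.capture('wrist');save('w0',im);np.save('W0',W)
print(s['position'],s['orientation'],np.abs(s['qd']).max())
for q in('coupler_wide','coupler_narrow','nipple_wide','block_wide','nipple_narrow'):
    print(q,[(round(d['p'],2),np.round(d['centre']).tolist(),wproj(W,d['centre']).round().tolist()) for d in r.spot_point('wrist',q)])
for q in('block_wide','coupler_wide','nipple_wide'):
    for d in r.trace('wrist',q)[:1]:
        M=d['pixels'].astype(np.uint8); print(q,d['p'],M.sum(),cv2.boundingRect(M),cv2.minAreaRect(cv2.findNonZero(M)))
E
```

```text
[469.5944335  -39.83721461 270.22324279] [3.10868203e+00 4.43434313e-01 1.10489370e-03] 0.045592103476335036
coupler_wide [(0.67, [442.0, 86.0, -0.0], [203.0, 148.0])]
coupler_narrow [(0.87, [448.0, -104.0, 0.0], [360.0, 187.0]), (0.87, [381.0, -168.0, 1.0], [392.0, 251.0]), (0.85, [353.0, -68.0, -4.0], [310.0, 248.0]), (0.82, [465.0, -167.0, 0.0], [415.0, 188.0]), (0.66, [417.0, -31.0, 1.0], [294.0, 195.0])]
nipple_wide [(0.81, [578.0, -157.0, 107.0], [488.0, 91.0])]
block_wide [(0.69, [586.0, -154.0, -2.0], [442.0, 82.0])]
nipple_narrow []
block_wide 0.85 5827 (394, 46, 108, 70) ((447.5, 80.5), (69.0, 107.0), 90.0)
coupler_wide 0.74 2664 (151, 131, 74, 57) ((187.00003051757812, 159.0), (41.14365005493164, 76.02630615234375), 63.43495178222656)
nipple_wide 0.71 1421 (454, 61, 47, 50) ((477.75006103515625, 85.25001525878906), (53.740108489990234, 33.23401641845703), 45.0)
```

View pics/w0.png

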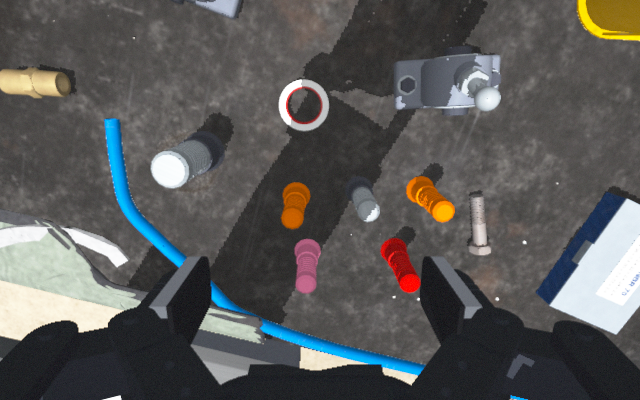

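The wrist view shows the wide coupler's top at (171,169), the ball at about (488,98), and the foot of the block with its front edge from about (397,108) to (500,101). I'll enlarge the block and the coupler.

Run:
```python
from h import *
im=cv2.imread('pics/w0.png')
a=cv2.resize(im[40:125,385:515],None,fx=6,fy=6,interpolation=cv2.INTER_CUBIC)
cv2.imwrite('pics/c0.png',a)
```

```text
(no output)
```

View pics/c0.png

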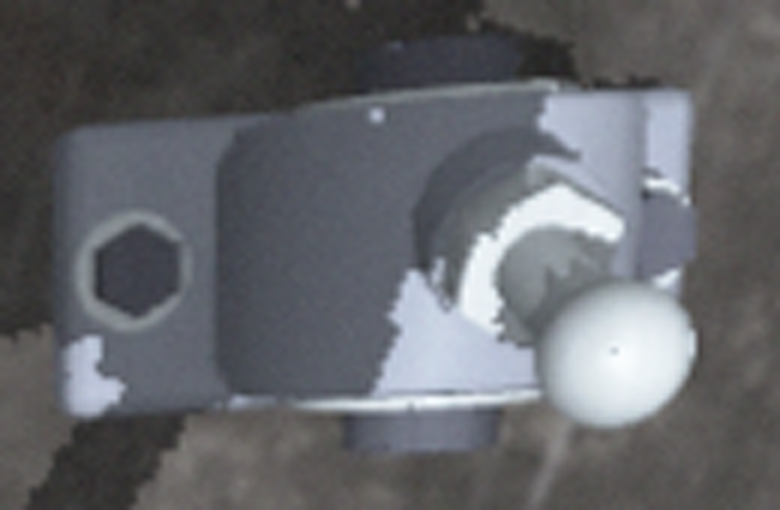

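```bash
cat >> h.py <<'E'
def wray(W,uv,z):
    d=np.linalg.inv(np.array(_em('wrist')['K']))@[uv[0],uv[1],1]; d=W[:3,:3]@np.array([d[0],-d[1],-d[2]]);o=W[:3,3]
    return o+d*(z-o[2])/d[2]
E
python3 - <<'E'
from h import *
W=np.load('W0.npy')
f=lambda x,y:(385+x/6-.4,40+y/6-.4)
print('ball',wray(W,f(615,353),107).round(1))
for z in(8,14):
    bl,br,fl,fl2=[wray(W,f(*p),z) for p in((60,130),(692,90),(62,415),(230,403))]
    v=bl-br; print(z,np.linalg.norm(v),np.degrees(np.arctan2(-v[0],v[1])),np.linalg.norm(bl-fl), ((br+fl)/2).round(1))
    w=bl-fl;print(np.degrees(np.arctan2(w[1],w[0])))
im=r.capture('top');
# coupler top disc in wrist
im=cv2.imread('pics/w0.png');g=cv2.cvtColor(im,cv2.COLOR_BGR2GRAY)[140:200,140:230]
M=(g>200).astype(np.uint8);n,l,st,c=cv2.connectedComponentsWithStats(M);i=1+st[1:,4].argmax()
ct=cv2.convexHull(cv2.findNonZero((l==i).astype(np.uint8)));e=cv2.fitEllipse(ct);print('top disc',e)
c=(140+e[0][0],140+e[0][1]);print(wray(W,c,105).round(1))
for q in('nipple_wide',):
  pass
sc=[]
for nm,fn in(('scene','s0'),('top','t0')):
    print(nm,proj(nm,wray(W,f(615,353),107)).round(1),proj(nm,wray(W,c,105)).round(1))
E
```

```text
ball [ 572.1 -159.2  107. ]
8 111.17392082519282 19.610241103619842 49.13916811084771 [ 586.7 -154.8    8. ]
20.181377967787228
14 109.52751439329451 19.61024110361982 48.411452097637806 [ 586.  -152.9   14. ]
20.1813779677872
top disc ((28.946989059448242, 29.611040115356445), (32.78915786743164, 38.34596252441406), 129.81094360351562)
[439.   83.3 105. ]
scene [323.3 161.7] [325.5 221.5]
top [410.9 148.1] [286.9 218.6]
```

>>> carry_out(
  steps=[
    {"travel": [0.6,-12.8,11.5],"dr": [0,0,-0.062],"grip": 8.5},
    {"travel": [0.6,-12.8,11.5],"dr": [0,0,-0.062],"grip": 8.5},
    {"travel": [0.6,-12.8,11.5],"dr": [0,0,-0.062],"grip": 8.5},
    {"travel": [0.6,-12.8,11.5],"dr": [0,0,-0.062],"grip": 8.5},
    {"travel": [0.6,-12.8,11.5],"dr": [0,0,-0.062],"grip": 8.5},
    {"travel": [0.6,-12.8,11.5],"dr": [0,0,-0.062],"grip": 8.5},
    {"travel": [0.6,-12.8,14.5],"dr": [0,0,-0.062],"grip": 8.5},
    {"travel": [0.6,-12.8,14.5],"dr": [0,0,-0.062],"grip": 8.5},
  ],
)

```text
clock: 3.43
position: [438.7, 82.6, 123.2]
orientation: [3.095, 0.533, -0.004]
force: [-1.4, -1.0, -1.9]
opening: 0.997
```

Run:
```python
from h import *
s=r.observe();W=wristT(s);im=r.capture('wrist');save('w1',im)
print(s['clock'],s['position'],s['orientation'])
c=wproj(W,[439.3,84,105]);print(c)
print(r.spot_point('wrist','coupler_wide')[:1])
for d in r.trace('wrist','coupler_wide')[:1]:
    M=d['pixels'].astype(np.uint8);print(cv2.boundingRect(M))
T=R.from_rotvec(s['orientation']).as_matrix();print(T.round(4).tolist(),T.T@(np.array([439.3,84,52])-s['position']))
```

```text
3.4333 [438.71421722  82.57851563 123.15404958] [ 3.09499265  0.53297935 -0.00439507]
[310.67040846 240.22374496]
[{'centre': [440.2, 82.0, 0.6], 'p': 0.58}]
(277, 157, 69, 115)
[[0.9424, 0.3345, -0.0026], [0.3345, -0.9424, -0.0015], [-0.0029, 0.0006, -1.0]] [ 1.23634687 -1.18284753 71.15008678]
```

View pics/w1.png

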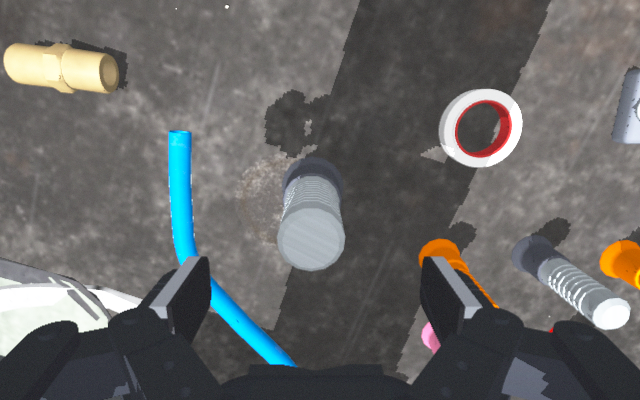

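The coupler's top shows at (311,239), within 1 px of my prediction, and the jaws straddle it with room beside the orange look-alike. I'll descend and grip.

>>> carry_out(
  steps=[
    {"travel": [0.1,-0.1,3.6],"dr": [0,0,0],"grip": 8.5},
    {"travel": [0.1,-0.1,7.1],"dr": [0,0,0],"grip": 8.5},
    {"travel": [0.1,-0.1,7.1],"dr": [0,0,0],"grip": 8.5},
    {"travel": [0.1,-0.1,7.1],"dr": [0,0,0],"grip": 8.5},
    {"travel": [0.1,-0.1,7.1],"dr": [0,0,0],"grip": 2.0},
    {"travel": [0.1,-0.1,7.1],"dr": [0,0,0],"grip": 2.0},
    {"travel": [0.1,-0.1,7.1],"dr": [0,0,0],"grip": 2.0},
    {"travel": [0.1,-0.1,7.1],"dr": [0,0,0],"grip": 2.0},
    {"travel": [0.1,-0.1,7.1],"dr": [0,0,0],"grip": 2.0},
    {"travel": [0.1,-0.1,7.1],"dr": [0,0,0],"grip": 2.0},
    {"travel": [0.1,-0.1,7.1],"dr": [0,0,0],"grip": 2.0},
    {"travel": [0.1,-0.1,7.1],"dr": [0,0,0],"grip": 2.0},
  ],
  force=80,
)

```text
clock: 4.58
position: [443.8, 84.1, 57.4]
orientation: [3.094, 0.532, 0.01]
force: [-0.4, 2.1, 6.3]
opening: 0.379
```

>>> carry_out(
  steps=[
    {"travel": [0,0,0],"dr": [0,0,0],"grip": 2.0},
    {"travel": [0,0,0],"dr": [0,0,0],"grip": 2.0},
    {"travel": [0,0,0],"dr": [0,0,0],"grip": 2.0},
    {"travel": [0,0,0],"dr": [0,0,0],"grip": 2.0},
  ],
)

```text
clock: 4.92
position: [443.8, 84.1, 57.5]
orientation: [3.094, 0.532, 0.01]
force: [-0.4, -0.1, 0.1]
opening: 0.378
```

Run:
```python
from h import *
s=r.observe();W=wristT(s);im=r.capture('wrist');save('w2',im)
for k in ('clock','position','orientation','force','ft_torque','opening'): print(k,s[k])
T=R.from_rotvec(s['orientation']).as_matrix();print(T.round(4).tolist())
print([(d['p'],d['centre'])for d in r.spot_point('wrist','coupler_wide')[:1]])
```

```text
clock 4.9167
position [443.80778204  84.11366787  57.49950899]
orientation [3.09435639 0.53181651 0.01046635]
force [-0.35209248 -0.06699384  0.06816611]
ft_torque [0.04610979 0.05280122 0.03691507]
opening 0.37808386842962466
[[0.9426, 0.3339, 0.0069], [0.3339, -0.9426, -0.0007], [0.0063, 0.003, -1.0]]
[(0.66, [442.0, 83.7, 3.3])]
```

View pics/w2.png

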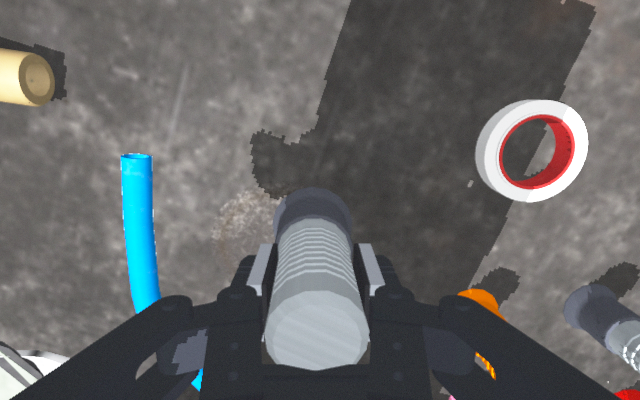

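The coupler is held, with its top disc at about (316,330) centred between the pads. I'll lift it and check the offset in the hand.

>>> carry_out(
  steps=[
    {"travel": [0,0,-4],"dr": [0,0,0],"grip": 2.0},
    {"travel": [0,0,-8],"dr": [0,0,0],"grip": 2.0},
    {"travel": [0,0,-12],"dr": [0,0,0],"grip": 2.0},
    {"travel": [0,0,-15],"dr": [0,0,0],"grip": 2.0},
    {"travel": [0,0,-15],"dr": [0,0,0],"grip": 2.0},
    {"travel": [0,0,-15],"dr": [0,0,0],"grip": 2.0},
  ],
)

```text
clock: 5.52
position: [443.9, 84.1, 208.9]
orientation: [3.094, 0.531, 0.016]
force: [-0.9, -1.3, -3.9]
opening: 0.379
```

Run:
```python
from h import *
s=r.observe();W=wristT(s);im=r.capture('wrist');save('w3',im)
for k in ('clock','position','orientation','force','opening','joint_pos'): print(k,s[k])
print([(d['p'],d['centre'])for d in r.spot_point('wrist','coupler_wide')[:1]])
T=R.from_rotvec(s['orientation']).as_matrix()
print(T.round(4).tolist())
for x in(-6,-3,0): 
  for z,rad in((-47.5,17),(57.5-38,20),(57.5-4,24.5)):
    P=[s['position']+T@np.array([x+rad*np.cos(a),rad*np.sin(a),z]) for a in np.linspace(0,6.28,60)]
    q=np.array([wproj(W,p) for p in P]);print(x,z,q.min(0).round(),q.max(0).round())
```

```text
clock 5.5167
position [443.85662502  84.11605005 208.88513928]
orientation [3.09362914 0.5314536  0.01625061]
force [-0.86891534 -1.32991347 -3.86050653]
opening 0.3788547340829626
joint_pos [-4.14896199e-03 -4.79104468e-02  1.86335973e+00 -7.95188812e-04
  1.31549464e+00  1.22658595e+00]
[(0.61, [442.1, 83.3, 154.3])]
[[0.9426, 0.3337, 0.0106], [0.3337, -0.9427, -0.0008], [0.0098, 0.0043, -0.9999]]
-6 -47.5 [258. 296.] [366. 387.]
-6 19.5 [273. 214.] [353. 288.]
-6 53.5 [272. 187.] [355. 265.]
-3 -47.5 [258. 287.] [366. 380.]
-3 19.5 [272. 208.] [354. 283.]
-3 53.5 [271. 182.] [355. 261.]
0 -47.5 [257. 278.] [367. 372.]
0 19.5 [272. 202.] [354. 278.]
0 53.5 [271. 177.] [355. 256.]
```

View pics/w3.png

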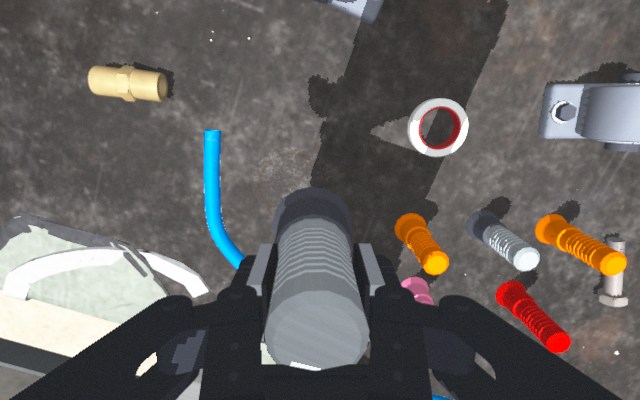

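```bash
cat > plan.py <<'E'
from h import *
import sys
ball=np.array([572.1,-159.2,107.]); yaw=np.radians(19.8); x0=-3.5; zm=57.5
Tg=np.array([[0.9426,0.3339,0.0069],[0.3339,-0.9426,-0.0007],[0.0063,0.003,-1.0]])
c,s_=np.cos(yaw),np.sin(yaw);t=np.radians(25)
n=np.array([-np.sin(t)*c,-np.sin(t)*s_,np.cos(t)]);yb=np.array([-s_,c,0])
def target(depth,off=(0,0)):
    # coupler z in tool
    cz=Tg.T@[0,0,1.]; 
    base=np.column_stack([-np.cross(n,-yb),-yb,-n]); base[:,0]=np.cross(base[:,1],base[:,2])
    # rotate so that T@cz = n
    v=base@cz; ax=np.cross(v,n); T=R.from_rotvec(ax).as_matrix()@base
    xb=np.cross(yb,n)
    mouth=ball+off[0]*xb+off[1]*yb-depth*n
    return T,mouth-T@np.array([x0,0,zm])
def rel(s,T,p):
    T0=R.from_rotvec(s['orientation']).as_matrix()
    return (T0.T@(p-s['position'])/10).round(2).tolist(),R.from_matrix(T0.T@T).as_rotvec().round(3).tolist()
def where(s):
    T=R.from_rotvec(s['orientation']).as_matrix();m=s['position']+T@np.array([x0,0,zm]);cz=T@(Tg.T@[0,0,1.])
    q=cz@(ball-m);return {'depth':q.round(1),'lat':np.round((m+q*cz-ball)@np.column_stack([np.cross(yb,n),yb]),1),'ang':np.degrees(np.arccos(min(1,cz@n))).round(2),'F_n':np.round(s['force']@n,1),'F':s['force'].round(1),'tq':s['ft_torque'].round(2)}
if __name__=='__main__':
    s=r.observe();print(s['clock'],s['opening'],where(s))
    for d in map(float,sys.argv[1:]): print(d,rel(s,*target(d)),target(d)[1].round(1))
E
python3 plan.py -60 -30 0
```

```text
5.6167 0.3768370077472041 {'depth': np.float64(-40.1), 'lat': array([-40.1, 273.4]), 'ang': np.float64(25.25), 'F_n': np.float64(-4.1), 'F': array([-0.6, -0.7, -4.9]), 'tq': array([ 0.01, -0.01,  0.  ])}
-60.0 ([-0.44, 27.33, -0.92], [-0.0, 0.441, -0.004]) [ 528.  -174.9  214.8]
-30.0 ([0.82, 27.32, 1.8], [-0.0, 0.441, -0.004]) [ 539.9 -170.6  187.6]
0.0 ([2.09, 27.31, 4.52], [-0.0, 0.441, -0.004]) [ 551.8 -166.3  160.5]
```

>>> carry_out(
  steps=[
    {"travel": [-0.2,4,-1.5],"dr": [0,0,0],"grip": 2.0},
    {"travel": [-0.4,8,-1.5],"dr": [0,0.05,0],"grip": 2.0},
    {"travel": [-0.4,11.5,-1.5],"dr": [0,0.12,0],"grip": 2.0},
    {"travel": [-0.4,15,-1.5],"dr": [0,0.2,0],"grip": 2.0},
    {"travel": [-0.4,18.5,-1.5],"dr": [0,0.28,0],"grip": 2.0},
    {"travel": [-0.4,22,-1.2],"dr": [0,0.36,0],"grip": 2.0},
    {"travel": [-0.4,25,-1],"dr": [0,0.41,0],"grip": 2.0},
    {"travel": [-0.4,27.3,-0.9],"dr": [0,0.441,-0.004],"grip": 2.0},
    {"travel": [-0.4,27.3,-0.9],"dr": [0,0.441,-0.004],"grip": 2.0},
    {"travel": [-0.4,27.3,-0.9],"dr": [0,0.441,-0.004],"grip": 2.0},
    {"travel": [-0.4,27.3,-0.9],"dr": [0,0.441,-0.004],"grip": 2.0},
  ],
)

```text
clock: 6.53
position: [526.5, -173.2, 211.6]
orientation: [-2.949, -0.512, -0.657]
force: [-0.3, -0.0, -4.2]
opening: 0.377
```

```bash
python3 plan.py -60 -30 0
python3 - <<'E'
from h import *
s=r.observe();W=wristT(s);im=r.capture('wrist');save('w4',im)
print(s['joint_pos'].round(3),s['position'].round(1))
print([(d['p'],d['centre'])for d in r.spot_point('wrist','coupler_wide')[:1]],[(d['p'],d['centre'])for d in r.spot_point('wrist','nipple_wide')[:2]])
a=r.capture('scene');save('s4',a)
print(proj('scene',[572.1,-159.2,107]))
b=cv2.resize(a[90:230,240:420],None,fx=4,fy=4,interpolation=cv2.INTER_CUBIC);save('s4c',b)
E
```

```text
6.5333 0.37683007228296495 {'depth': np.float64(-57.4), 'lat': array([-2.5,  2.7]), 'ang': np.float64(0.0), 'F_n': np.float64(-3.7), 'F': array([-0.3, -0. , -4.2]), 'tq': array([-0.12,  0.41,  0.01])}
-60.0 ([0.21, 0.21, -0.26], [-0.005, 0.004, -0.003]) [ 528.  -174.9  214.8]
-30.0 ([0.2, 0.22, 2.74], [-0.005, 0.004, -0.003]) [ 539.9 -170.6  187.6]
0.0 ([0.2, 0.22, 5.74], [-0.005, 0.004, -0.003]) [ 551.8 -166.3  160.5]
[-0.691  0.     1.876  0.431  1.074  0.365] [ 526.5 -173.2  211.6]
[(0.9, [545.6, -167.3, 157.6])] [(0.91, [574.5, -157.3, 109.7])]
[323.2694693  161.66525065]
```

View pics/w4.png

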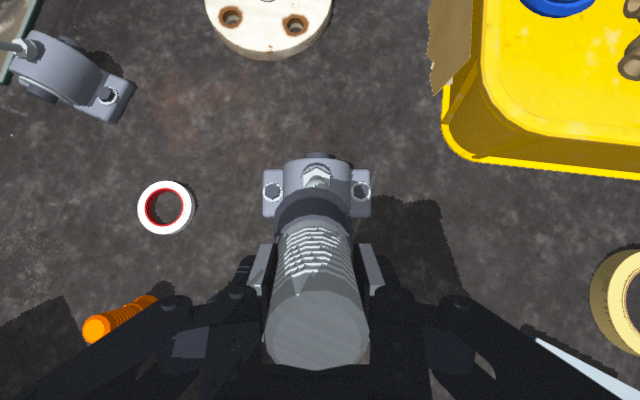

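View pics/s4c.png

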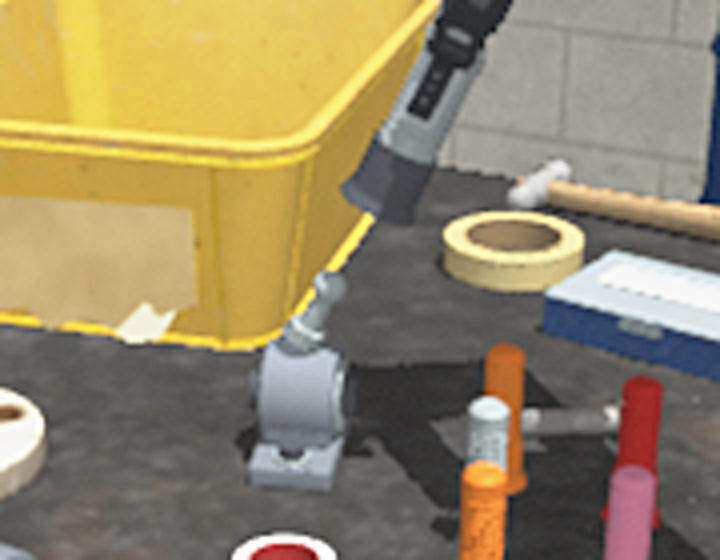

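The wrist view shows the nipple axis in line with the coupler, with the hex at (317,175) and the block level. In the scene crop the ball at (330,287) maps to (322.5,161.7), matching my estimate, and the mouth rim centre is at about (376,205). I'll check the mouth position the same way.

Run:
```python
from plan import *
s=r.observe();T=R.from_rotvec(s['orientation']).as_matrix()
f=lambda p:((proj('scene',p)-[240,90])*4+1.5).round(1)
for x in(-8,-3.5,0):
    m=s['position']+T@np.array([x,0,zm]); e=[f(m+T@[24.5*np.cos(a),24.5*np.sin(a),0]) for a in np.linspace(0,6.28,80)]
    e=np.array(e); print(x,'mouth',f(m),'left',e[e[:,0].argmin()],'right',e[e[:,0].argmax()],'bottom',e[:,1].max(),'top end',f(m-T@[0,0,105]))
print(f(ball))
r.capture('scene')
d=r.trace('scene','coupler_wide')
for k in d[:2]:
    M=k['pixels'].astype(np.uint8);print(k['p'],cv2.boundingRect(M))
    y,x=np.nonzero(M);print('left',((x.min()-240)*4+1.5),'bottom',(y.max()-90)*4+1.5, 'right at bottom', (x[y>y.max()-3].max()-240)*4+1.5)
```

```text
-8 mouth [385.  207.4] left [346.  190.4] right [423.7 225. ] bottom 232.1 top end [471.2  44.5]
-3.5 mouth [377.9 203.9] left [338.8 186.8] right [416.6 221.5] bottom 228.5 top end [463.8  40.6]
0 mouth [372.4 201.1] left [333.3 184. ] right [411.2 218.7] bottom 225.6 top end [458.   37.7]
[334.6 288.2]
0.58 (324, 99, 36, 48)
left 337.5 bottom 225.5 right at bottom 409.5
```

The model matches the picture to about 1–2 mm. I'll approach to just before the head.

>>> carry_out(
  steps=[
    {"travel": [0.2,0.2,1.0],"dr": [-0.005,0.004,-0.003],"grip": 2.0},
    {"travel": [0.2,0.2,2.5],"dr": [-0.005,0.004,-0.003],"grip": 2.0},
    {"travel": [0.2,0.2,4.0],"dr": [-0.005,0.004,-0.003],"grip": 2.0},
    {"travel": [0.2,0.2,4.6],"dr": [-0.005,0.004,-0.003],"grip": 2.0},
    {"travel": [0.2,0.2,4.6],"dr": [-0.005,0.004,-0.003],"grip": 2.0},
    {"travel": [0.2,0.2,4.6],"dr": [-0.005,0.004,-0.003],"grip": 2.0},
  ],
)

```text
clock: 7.33
position: [549.3, -167.6, 174.0]
orientation: [-2.953, -0.521, -0.672]
force: [0.2, -0.4, -3.9]
opening: 0.378
```

```bash
python3 plan.py 0 8 14 22
```

```text
7.3333 0.37812699448355325 {'depth': np.float64(-13.5), 'lat': array([ 3.4, -0.6]), 'ang': np.float64(0.0), 'F_n': np.float64(-3.6), 'F': array([ 0.2, -0.4, -3.9]), 'tq': array([-0.11,  0.49,  0.02])}
0.0 ([-0.33, -0.05, 1.35], [0.003, -0.004, 0.005]) [ 551.8 -166.3  160.5]
8.0 ([-0.33, -0.05, 2.15], [0.003, -0.004, 0.005]) [ 555.  -165.2  153.2]
14.0 ([-0.34, -0.06, 2.75], [0.003, -0.004, 0.005]) [ 557.4 -164.3  147.8]
22.0 ([-0.35, -0.06, 3.55], [0.003, -0.004, 0.005]) [ 560.6 -163.2  140.5]
```

>>> carry_out(
  steps=[
    {"travel": [-0.25,0,0.5],"dr": [0.003,-0.004,0.005],"grip": 2.0},
    {"travel": [-0.25,0,1.0],"dr": [0.003,-0.004,0.005],"grip": 2.0},
    {"travel": [-0.25,0,1.5],"dr": [0.003,-0.004,0.005],"grip": 2.0},
    {"travel": [-0.25,0,1.5],"dr": [0.003,-0.004,0.005],"grip": 2.0},
  ],
)

```text
clock: 7.67
position: [553.0, -165.9, 158.4]
orientation: [-2.951, -0.514, -0.663]
force: [-0.4, 0.7, -3.3]
opening: 0.381
```

```bash
python3 plan.py 10 14 22
```

```text
7.6667 0.3812047150084884 {'depth': np.float64(2.3), 'lat': array([0.1, 0. ]), 'ang': np.float64(0.0), 'F_n': np.float64(-3.0), 'F': array([-0.4,  0.7, -3.3]), 'tq': array([-0.23,  0.43,  0.01])}
10.0 ([-0.02, -0.0, 0.77], [-0.001, 0.001, -0.001]) [ 555.8 -164.9  151.4]
14.0 ([-0.03, -0.0, 1.17], [-0.001, 0.001, -0.001]) [ 557.4 -164.3  147.8]
22.0 ([-0.03, -0.01, 1.97], [-0.001, 0.001, -0.001]) [ 560.6 -163.2  140.5]
```

>>> carry_out(
  steps=[
    {"travel": [0,0,0.4],"dr": [0,0,0],"grip": 2.0},
    {"travel": [0,0,0.7],"dr": [0,0,0],"grip": 2.0},
    {"travel": [0,0,1.0],"dr": [0,0,0],"grip": 2.0},
    {"travel": [0,0,1.0],"dr": [0,0,0],"grip": 2.0},
  ],
)

```text
clock: 8.0
position: [557.9, -164.4, 150.0]
orientation: [-2.951, -0.513, -0.666]
force: [1.5, 2.4, -3.1]
opening: 0.38
```

```bash
python3 plan.py 14 22
```

```text
8.0 0.38030537868218833 {'depth': np.float64(12.2), 'lat': array([ 1.4, -0.2]), 'ang': np.float64(0.0), 'F_n': np.float64(-3.7), 'F': array([ 1.5,  2.4, -3.1]), 'tq': array([ 0.28, -0.11,  0.13])}
14.0 ([-0.13, -0.02, 0.18], [-0.001, -0.001, -0.001]) [ 557.4 -164.3  147.8]
22.0 ([-0.14, -0.02, 0.98], [-0.001, -0.001, -0.001]) [ 560.6 -163.2  140.5]
```

>>> carry_out(
  steps=[
    {"travel": [0.1,-0.05,0.3],"dr": [0,0,0],"grip": 2.0},
    {"travel": [0.1,-0.1,0.6],"dr": [0,0,0],"grip": 2.0},
    {"travel": [0.1,-0.1,0.6],"dr": [0,0,0],"grip": 2.0},
    {"travel": [0.1,-0.1,0.6],"dr": [0,0,0],"grip": 2.0},
  ],
)

```text
clock: 8.33
position: [561.0, -162.6, 144.5]
orientation: [-2.952, -0.513, -0.666]
force: [2.9, -0.7, -5.9]
opening: 0.379
```

```bash
python3 plan.py 18 22
```

```text
8.3333 0.37893216406845226 {'depth': np.float64(18.6), 'lat': array([2.2, 0.4]), 'ang': np.float64(0.0), 'F_n': np.float64(-6.4), 'F': array([ 2.9, -0.7, -5.9]), 'tq': array([-0.51,  0.17, -0.18])}
18.0 ([-0.22, 0.04, -0.06], [0.0, -0.001, -0.001]) [ 559.  -163.7  144.1]
22.0 ([-0.22, 0.04, 0.34], [0.0, -0.001, -0.001]) [ 560.6 -163.2  140.5]
```

The pull along the axis shows the snap has happened. Now I'll compress the spring.

>>> carry_out(
  steps=[
    {"travel": [0,0,0.2],"dr": [0,0,0],"grip": 2.0},
    {"travel": [0,0,0.4],"dr": [0,0,0],"grip": 2.0},
    {"travel": [0,0,0.4],"dr": [0,0,0],"grip": 2.0},
    {"travel": [0,0,0.4],"dr": [0,0,0],"grip": 2.0},
  ],
)

```text
clock: 8.67
position: [562.5, -162.1, 141.4]
orientation: [-2.952, -0.513, -0.666]
force: [-4.7, -0.2, 4.4]
opening: 0.381
```

```bash
python3 plan.py 22
```

```text
8.6667 0.3805149484651527 {'depth': np.float64(22.1), 'lat': array([2.3, 0.3]), 'ang': np.float64(0.0), 'F_n': np.float64(5.9), 'F': array([-4.7, -0.2,  4.4]), 'tq': array([0.02, 0.68, 0.07])}
22.0 ([-0.23, 0.03, -0.02], [0.0, -0.001, -0.001]) [ 560.6 -163.2  140.5]
```

Run:
```python
from plan import *
for i in range(4):
    a=r.capture('scene'); s=r.observe(); w=where(s); print(s['clock'],w['depth'],w['lat'],w['F_n'],s['F'] if 'F' in s else s['force'].round(1),s['ft_torque'].round(2),np.abs(s['qd']).max().round(4))
T=R.from_rotvec(s['orientation']).as_matrix();print(T.round(3).tolist(),(T@[0,0,1.]).round(3),n)
b=r.capture('wrist');save('w6',b);print([(d['p'],d['centre'])for d in r.spot_point('wrist','coupler_wide')[:1]])
c=cv2.resize(a[90:240,260:420],None,fx=3.7,fy=3.7,interpolation=cv2.INTER_CUBIC)
save('fin',np.hstack([c[:,:592]]))
```

```text
8.7167 22.2 [2.3 0.3] 5.7 [-4.8 -0.7  4.1] [0.03 0.72 0.16] 0.0028
8.7667 22.2 [2.3 0.3] 6.0 [-5.2  0.3  4.4] [0.02 0.73 0.13] 0.0019
8.8167 22.3 [2.3 0.3] 6.9 [-5.3 -0.4  5.3] [0.09 0.74 0.17] 0.0044
8.8667 22.3 [2.3 0.4] 6.1 [-4.9 -0.2  4.5] [0.02 0.66 0.12] 0.003
[[0.85, 0.337, 0.405], [0.305, -0.942, 0.142], [0.429, 0.003, -0.903]] [ 0.405  0.142 -0.903] [-0.3976334  -0.14315683  0.90630779]
[(0.68, [581.0, -153.0, 89.6])]
```

View pics/fin.png

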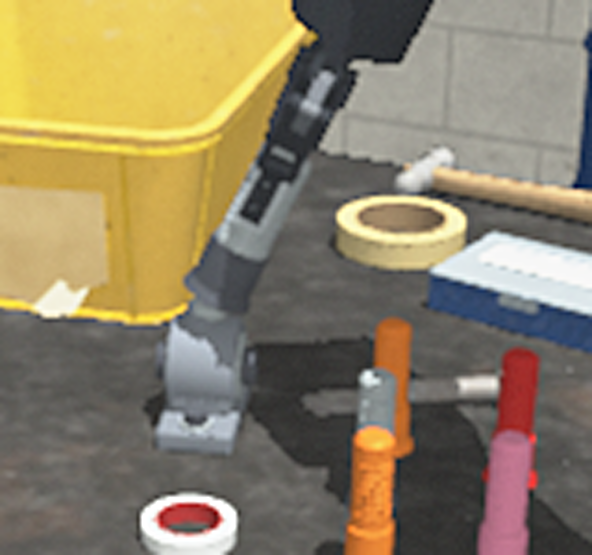

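View pics/w6.png

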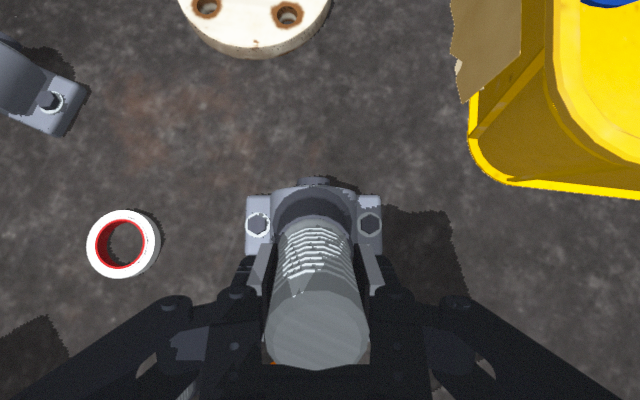

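The coupler covers the ball, is in line with the nipple and sits centred in the jaws. The narrow coupler is undisturbed, and the readings are steady, so I'll hand in.

```bash
python3 -c "
from h import *
print(r.hand_in()); from plan import where; print(where(r.observe()))"
```

```text
the job is handed in; nothing more can be done
None
the job is handed in; nothing more can be done
```

I picked up the wide coupler, pressed it along the leaning axis of the wide nipple until it snapped over the ball head, and handed in at about 8.9 s while still gripping and pressing. No verdict was reported, and the readings below are from just before the hand-in because nothing could be read after it.

- **Snap:** the axial force first went to a pull of about 3 N, then rose as the spring compressed.
- **Depth:** the ball centre was about 22.3 mm inside the mouth by my estimate, which puts the piston in by about 7 mm.
- **Push:** about 9.7 N net of the coupler's weight, with the arm at rest.
- **Angle:** the tool axis was within about 0.5° of the estimated nipple axis. This rests on my measured block turn of 19.8° and the given 25° lean.
- **Grip:** 80 N was set, and the opening had not changed since the grasp.
- **Narrow coupler:** in the last scene picture it was still standing in its place.

**Disagreements:**
- My model showed a 2.3 mm sideways offset at the end. I put this down to where the coupler sits in the hand, and the funnel centred it.
- The network's last coupler position was about 2 mm from the ball position I measured, minus the depth.
- The arm often ended 2–5 mm from the commanded pose, so I corrected with small measured steps.

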